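# Clear the carving board into the catch tray

### The job

Clear the carving board: with your fingertips, sweep the three wooden offcuts (plain block, stepped block, L-shaped piece) along the board and over its open edge so that all three lie in the metal catch tray. Only push them, do not pick up or lift any of them. Do not shift or knock over the finished chess pawn and the wax tin that stand among them, and leave everything else on the bench where it is.

Things in the scene. Friction and masses are not known exactly. Their poses are not given: they have to be found in the camera images.
- board: Fixed pale wooden carving board, 310 mm (its x) by 240 mm (its y), flat top 32 mm above the bench, a metal tray along its y = +120 mm edge. Origin: on the bench under the board's centre; z up, y towards the tray, x away from the robot (turned up to 0.2 rad). A strip 10 mm wide and 10 mm high runs along each side (inner faces at x = +-145 mm); the edges at y = -120 and +120 mm are bare.
- edge (a point): Middle of the board's open edge, where its top ends above the tray (board x 0, y 120, z 32 mm). Axes as the board's. Five things stand on the board side by side in random order: one each within 5 mm of board x = -104, -52, 0, 52 and 104 mm, each at board y between -60 and 60 mm.
- tray (a point): Middle of the catch tray's floor, 4 mm above the bench, 165 mm along the board's y from its origin. The inside spans board x -151 to 151 and board y 120 to 210 mm; it lies 28 mm below the board's top; its outer walls rise to 42 mm above the bench (10 mm over the board's top).
- block: Offcut: plain rectangular block 34 x 26 mm, dark wood, 18 mm thick, 10 to 18 g, does not roll; starts lying flat on the board at any yaw. Origin at its centre.
- stepped: Offcut: 34 x 26 mm block with a step, full 18 mm thickness on its -x half, 9 mm on its +x half, dark wood, 18 mm thick, 10 to 18 g, does not roll; starts lying flat on the board at any yaw. Origin at the centre of its bounding box (9 mm above the underside).
- ell: Offcut: L-shaped piece, 32 x 32 mm outside with arms 13 mm wide, dark wood, 18 mm thick, 10 to 18 g, does not roll; starts lying flat on the board at any yaw. Origin at its centre of mass, 9 mm above the underside; the outer faces are 12.3 mm to -x and -y of it and 19.7 mm to +x and +y; arms run along +x and +y.
- pawn: Finished dark wooden chess pawn standing on the board, 40 mm tall, round base 26 mm in diameter, origin at the centre of its base. Bystander: leave it alone.
- tin: Small round metal wax tin standing on the board, 33 mm in diameter, 22 mm tall, origin at the centre of its base. Bystander: leave it alone.
- mug: White mug on the bench, 85 mm tall, 76 mm across, beyond the tray to the left. Origin at the centre of its base. Bystander: leave it alone.
- glue: Yellow glue bottle on the bench, 120 mm tall, 48 mm across, to the left at the far side. Origin at the centre of its base. Bystander: leave it alone.
- hammer: Hammer lying on the bench to the right of the board, near the robot. Bystander: leave it alone.
- screwdriver: Screwdriver lying on the bench to the right of the board. Bystander: leave it alone.
- brush: Brush lying on the bench to the left of the tray, near the robot. Bystander: leave it alone.

How it is judged:
By the outcome, as a careful person would: the job done as asked, in the order asked, and still so for the second after the job is handed in, with the robot touching nothing.
It also fails if it takes over 64 s, if anything falls off the work surface, if the arm or the gripper's body presses on something with over 40 N, if the wrist force passes 120 N, or if a joint passes its speed limit or range.

### The arm

A 6-joint arm with a two-finger parallel gripper is mounted at the origin on the work surface. World frame = base frame: x ahead of the robot, y to its left, z up, the work surface at z = 0. Lengths are in m, angles in rad, forces in N, time in s.
With the tool pointing down it reaches from about 0.3 to 0.775 m from the base axis. Payload 14.6 kg.
Tool frame: the origin (TCP) lies midway between the tips of the shut fingers; the grasp point (between the pads) lies 19 mm behind it (ctrl.pinch_z is the z of the grasp point in the tool frame, in m); z points along the fingers, y is the line along which they close (so a half turn about z gives the same grasp; the last joint's range is limited). The gripper opens to 94 mm and grips with 3 to 60 N. Pads are 16 mm wide; open, the fingers measure 119 mm over their backs; the gripper's body (75 mm by 177 mm) begins 78 mm behind the grasp point.
Start: joints at [1.249, 0.3, 1.521, -0, 1.321, -0.067], TCP at [0.139, 0.532, 0.185] pointing down, gripper open.
Joint ranges: [-3.03, 3.03], [-0.79, 2.21], [0.23, 2.52], [-1.04, 4.18], [0, 3.07], [-2.55, 2.55]. Speed limits (rad/s): [2.22, 2.22, 2.57, 3.14, 3.14, 3.14].

### API

Orientations are given as [roll, pitch, yaw] about the fixed x, y, z axes, in that order (R = Rz(yaw) Ry(pitch) Rx(roll)).
In Python, from station import ctrl, camera, ticket gives the robot as it stands. The module is installed in compiled form; this text tells all that it offers.
- The arm moves only by the shell command python3 -m inch 'ROWS' [FORCE]. ROWS is text: rows parted by semicolons, each of 7 numbers parted by spaces: the opening, from -1 (shut) to 1 (fully open), then the shift along the tool's x, y, z in units of 0.03 m (1.0 is 0.03 m), then the turn, a rotation vector about the tool's x, y, z in units of 10 degrees (1.0 is 10 degrees). In form: grip dx dy dz rx ry rz; .... A call has 1 to 10 rows; each row shifts and turns the commanded pose from where the row before left it, along the tool's axes as they then stand; what a row does not reach is not made up. A row lasts 1/8 s, in which the tool goes at most 62.5 mm and 10.7 degrees, less where a joint would pass 70% of its speed; a pose out of reach is approached as far as the arm can. A call with a number of a shift or a turn outside -1 to 1 is refused whole. A call with a gripper value outside its range is refused whole. The fingers move at their own pace and stop on an object; FORCE is the grip in N (left out, the last holds). Time passes only in rows, so rows that do not move let the fingers close. It gives the time, the measured TCP pose, the force, the opening and the grip force at its end, in the units of the state.
- ctrl.get_obs(): the state, without advancing time (a new reading comes with each control period).
- camera(name): name is "side" or "top"; returns a dict with "img" (384x512x3 uint8, blue, green, red), "range_z" (384x512 float32, m along the optical axis (not along the pixel's ray), 0 where there is no reading), "intrinsics" (3x3 intrinsics, pixels), "k1" (the pictures are not rectified: a ray, as slopes to the right and down, at radius r is drawn at 1 + k1 r^2 times it, then the intrinsics apply), "view" (4x4, takes a point from world to camera coordinates). Camera axes: x right, y down, z forward; pixel columns grow to the right and rows downward; lengths in m; the calibration is good to about 2 mm. A picture is of the moment at which its call begins.
- ticket.hand_in(): hands the job in; it is judged then, once.
The state is a dict: "time_s": time; "qpos": joint angles; "joint_vel": joint speeds; "tau": joint torques, N m; "ee_pos": TCP position; "eef_rot": TCP orientation; "force": force on the tool from outside, world axes, zero at the start; "moment": the same for the moment, N m; "grip_width": finger opening in m; "grip_force": force on a finger pad.
Only numpy, scipy, OpenCV 4.12 (cv2) and the standard library are available. Lean on these libraries where they do the work, as an engineer would, in place of code of your own. Each camera call takes 0.05 s, during which the arm holds its last target. There are 200 camera calls.

## Working session

There is one attempt and no reset: what is moved stays moved. The work goes in short steps, Python scripts to look and compute and a shell command to move; the robot and the scene stay as the last step left them, time stands still between calls to the robot, and variables do not carry over. Pictures are saved under pics/ and viewed, at most 10 in all, crops included, and the job is handed in when it is done.

```bash
mkdir -p pics
cat > h.py <<'E'
import numpy as np, cv2
from station import ctrl,camera
def cast(c,uv,z):
    K=c["intrinsics"];V=np.array(c["view"])
    uv=np.atleast_2d(uv).astype(float)
    p=np.c_[(uv[:,0]-K[0][2])/K[0][0],(uv[:,1]-K[1][2])/K[1][1]]
    q=p.copy()
    for _ in range(20): q=p/(1+c["k1"]*(q**2).sum(1))[:,None]
    R=V[:3,:3];o=-R.T@V[:3,3];d=np.c_[q,np.ones(len(q))]@R
    return o+d*((z-o[2])/d[:,2])[:,None]
def proj(c,P):
    K=np.array(c["intrinsics"]);V=np.array(c["view"]);p=np.atleast_2d(P)@V[:3,:3].T+V[:3,3]
    q=p[:,:2]/p[:,2:];q=q*(1+c["k1"]*(q**2).sum(1))[:,None]
    return q@K[:2,:2].T+K[:2,2]
def points(c):
    "world xyz for each pixel from range"
    h,w=c["range_z"].shape;u,v=np.meshgrid(np.arange(w),np.arange(h))
    P=cast(c,np.c_[u.ravel(),v.ravel()],0.0)
    V=np.array(c["view"]);o=-V[:3,:3].T@V[:3,3]
    zc=(P@V[:3,:3].T+V[:3,3])[:,2]
    return (o+(P-o)*(c["range_z"].ravel()/zc)[:,None]).reshape(h,w,3)
E
python3 - <<'E'
from h import *
for n in("top","side"):
    c=camera(n);cv2.imwrite(f"pics/{n}0.png",c["img"]);np.savez(f"{n}0.npz",**c)
    V=np.array(c["view"]);print(n,-V[:3,:3].T@V[:3,3],V[:3,:3].round(2).tolist(),c["k1"])
print(ctrl.get_obs())
E
```

```text
top [0.29779004 0.00911938 1.60889083] [[0.01, -1.0, 0.01], [-0.99, -0.01, -0.16], [0.16, -0.01, -0.99]] -0.11377900073400728
side [ 0.422297   -0.86762154  0.80765772] [[0.99, -0.15, 0.01], [-0.09, -0.63, -0.77], [0.12, 0.76, -0.64]] -0.1222136420821898
{'time_s': 0.1, 'qpos': array([ 1.24942234e+00,  3.00410220e-01,  1.52154739e+00, -1.08538545e-05,
        1.32069785e+00, -6.65811620e-02]), 'joint_vel': array([-0.00040014, -0.00156125, -0.00297909, -0.00012903, -0.00016205,
       -0.00096375]), 'tau': array([ 2.75064049e-03, -5.32645833e+01, -3.53280973e+01,  7.09920796e-02,
        2.35831324e-02, -5.65484333e-05]), 'ee_pos': array([0.13853525, 0.53198859, 0.18453399]), 'eef_rot': array([-3.14053150e+00, -6.02207032e-05,  2.88680249e+00]), 'force': array([ 0.51677524, -0.71897093, -0.70455112]), 'moment': array([-0.00442492,  0.01153782,  0.01741963]), 'grip_force': 0.0, 'grip_width': 0.09416131860887175}
```

View pics/top0.png

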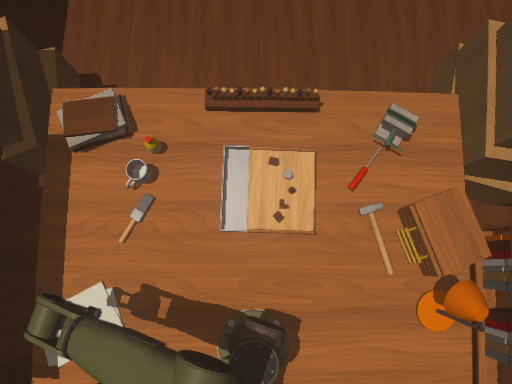

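View pics/side0.png

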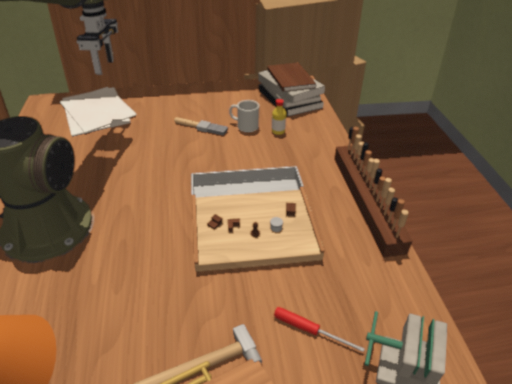

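The top view shows the board at cols 248–315, rows 148–233, with the tray on its left. In order of rising x: an offcut at (279,216), the ell at (283,204), the pawn at (292,190), the tin at (288,174) and an offcut at (274,161). The side view gives the same order: (215,221), (234,225), (255,229), (276,225), (291,209).

```bash
cat > meas.py <<'E'
from h import *
def boardpose(c):
    hsv=cv2.cvtColor(c["img"],cv2.COLOR_BGR2HSV)
    P=points(c);m=(np.abs(P[...,2]-.032)<.006)&(P[...,0]>.25)&(P[...,0]<.75)&(np.abs(P[...,1])<.4)&(hsv[...,2]>150)&(hsv[...,1]>60)
    m=cv2.morphologyEx(m.astype(np.uint8),cv2.MORPH_CLOSE,np.ones((7,7)))
    n,l,s,ce=cv2.connectedComponentsWithStats(m);i=1+s[1:,4].argmax()
    return (l==i).astype(np.uint8)
if __name__=="__main__":
    for n in("top","side"):
        c=dict(np.load(f"{n}0.npz"));m=boardpose(c)
        cs=max(cv2.findContours(m,cv2.RETR_EXTERNAL,cv2.CHAIN_APPROX_NONE)[0],key=cv2.contourArea)
        W=cast(c,cs[:,0],.034)[:,:2]
        r=cv2.minAreaRect((W*1000).astype(np.float32));print(n,"board rect",r,m.sum())
        P=points(c);b=P[m>0];print("z med",np.median(b[:,2]))
        # tray
        hsv=cv2.cvtColor(c["img"],cv2.COLOR_BGR2HSV)
        dark=((hsv[...,2]<110)&(cv2.morphologyEx(m,cv2.MORPH_CLOSE,np.ones((21,21)))>0))|((hsv[...,1]<60)&(cv2.erode(m,np.ones((3,3)))>=0)&(cv2.morphologyEx(m,cv2.MORPH_CLOSE,np.ones((21,21)))>0))
        k,l,s,ce=cv2.connectedComponentsWithStats(dark.astype(np.uint8))
        for i in range(1,k):
            if s[i,4]>8: print(ce[i].round(1),s[i].tolist(),(cast(c,ce[i],.045)[0]*1000).round(),"top z",np.percentile(P[l==i][:,2],90).round(4))
        x0,y0,x1,y1=(215,140,325,240) if n=="top" else (180,160,330,275)
        f=min(800//(x1-x0),600//(y1-y0))
        cv2.imwrite(f"pics/{n}crop.png",cv2.resize(c["img"][y0:y1,x0:x1],None,fx=f,fy=f,interpolation=cv2.INTER_CUBIC));print(f)
E
python3 meas.py
```

```text
top board rect ((552.09130859375, -93.34822845458984), (238.4590301513672, 308.82452392578125), 89.05132293701172) 5308
z med 0.03196047799543533
[273.7 161. ] [269, 158, 10, 8, 51] [652. -66.  45.] top z 0.0547
[287.6 173.9] [284, 170, 8, 9, 56] [ 606. -116.   45.] top z 0.0586
[291.7 189.8] [289, 187, 7, 6, 30] [ 548. -131.   45.] top z 0.0735
[278.3 216.4] [274, 212, 10, 10, 50] [452. -83.  45.] top z 0.0517
6
side board rect ((553.5643310546875, -92.45655822753906), (253.1385040283203, 305.6908874511719), 88.69791412353516) 7166
z med 0.03157560889002747
[290.4 212.5] [287, 209, 8, 7, 48] [650. -83.  45.] top z 0.0498
[276.1 223.8] [271, 217, 12, 15, 146] [ 605. -119.   45.] top z 0.0549
[215.6 222.7] [208, 218, 14, 11, 78] [455. -93.  45.] top z 0.0491
[233.4 225.9] [229, 222, 10, 11, 54] [ 498. -111.   45.] top z 0.0487
[254.9 230.8] [251, 223, 8, 14, 67] [ 549. -135.   45.] top z 0.0669
5
```

View pics/topcrop.png

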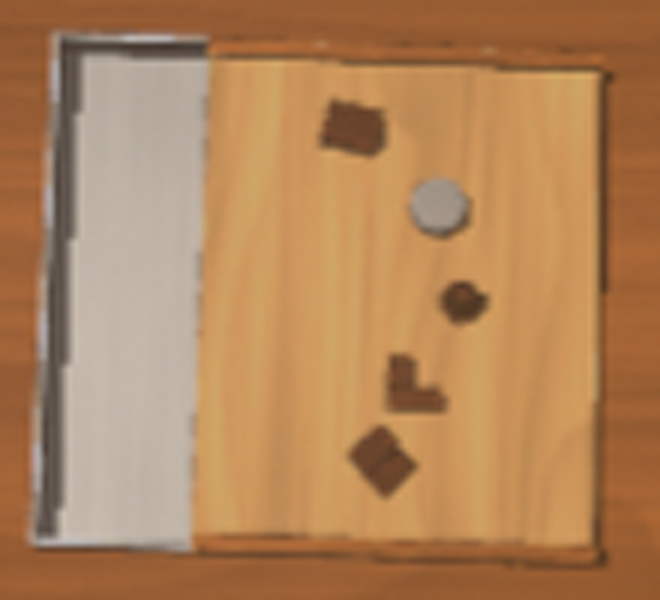

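View pics/sidecrop.png

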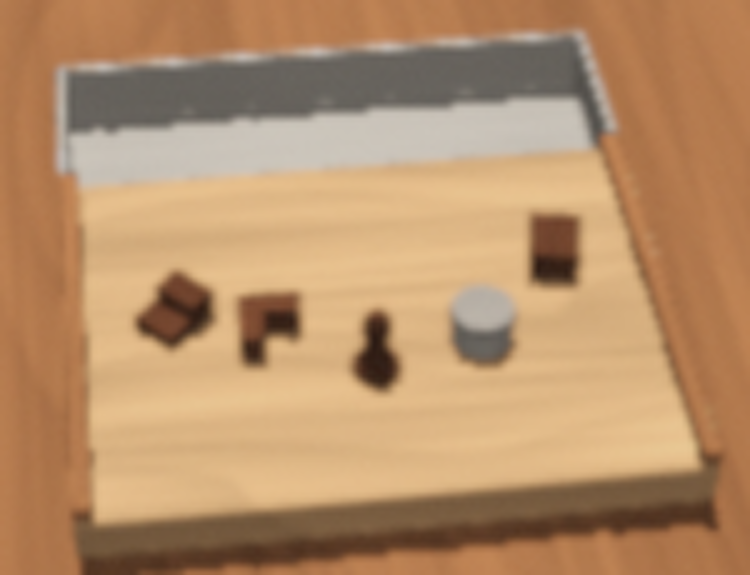

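The top crop (6x) shows the block at (352,128), tin (440,207), pawn (463,301), ell (410,385) and stepped (383,460). The board is turned by about -1°. Next I measure each offcut more closely and work out the shifts.

```bash
cat > loc.py <<'E'
from h import *
B=np.array([.5525,-.093]);yaw=-.019
ex=np.array([np.cos(yaw),np.sin(yaw)]);ey=np.array([-ex[1],ex[0]])
def tob(p): d=np.asarray(p)[...,:2]-B; return np.stack([d@ex,d@ey],-1)*1000
def dark(c):
    "offcut/pawn pixels: dark brown, within the board+tray area"
    hsv=cv2.cvtColor(c["img"],cv2.COLOR_BGR2HSV);h,w=hsv.shape[:2]
    q=[[-142,-115],[142,-115],[142,200],[-142,200]]
    W=[np.r_[B+(ex*a+ey*b)/1000,.036] for a,b in q]
    m=np.zeros((h,w),np.uint8);cv2.fillPoly(m,[proj(c,W).round().astype(int)],1)
    return m*((hsv[...,2]<125)&(hsv[...,1]>70)).astype(np.uint8)
def items(c,z=.047):
    m=dark(c);k,l,s,ce=cv2.connectedComponentsWithStats(m)
    for i in range(1,k):
        if s[i,4]<12: continue
        v,u=np.nonzero(l==i);b=tob(cast(c,np.c_[u,v],z))
        print("px",ce[i].round(1),"n",s[i,4],"board mean",b.mean(0).round(1),"min",b.min(0).round(),"max",b.max(0).round())
def to(bx,by,z):
    o=ctrl.get_obs();p=o["ee_pos"];r,pt,yw=o["eef_rot"]
    R=cv2.Rodrigues(np.array([0,0,yw]))[0]@cv2.Rodrigues(np.array([0,pt,0]))[0]@cv2.Rodrigues(np.array([r,0,0.]))[0]
    g=np.r_[B+(ex*bx+ey*by)/1000,z]
    print("tcp board",tob(p).round(1),p[2].round(4),"to",(bx,by,z),"world",g.round(3),"tool units",((g-p)@R/.03).round(2),"turn z units",(-np.rad2deg((np.pi/2+yaw)-yw)/10).round(2),"force",o["force"].round(1),"t",o["time_s"])
E
python3 - <<'E'
from loc import *
for n in("top","side"):
    c=dict(np.load(f"{n}0.npz"));print(n);items(c)
    q=cast(c,proj(c,[[.4,0,.036]]),.036);print(q)
to(-104,-60,.12);to(-104,-60,.037)
E
```

```text
top
px [284.5 150. ] n 14 board mean [140.9  -8.9] min [140. -33.] max [142.  15.]
px [307.5 151. ] n 12 board mean [140.1 -92.6] min [ 139. -113.] max [141. -73.]
px [273.6 161.2] n 68 board mean [98.1 29.7] min [84. 14.] max [113.  46.]
px [291.8 189.8] n 36 board mean [ -4.1 -37.8] min [-16. -49.] max [  6. -28.]
px [282.8 204.1] n 41 board mean [-56.9  -6.8] min [-67. -26.] max [-42.   3.]
px [278.3 216.4] n 65 board mean [-101.     8.2] min [-117.   -9.] max [-82.  23.]
[[ 4.0000000e-01 -3.2959746e-17  3.6000000e-02]]
side
px [290.4 210. ] n 107 board mean [98.4 19.1] min [84. -4.] max [113.  43.]
px [215.  222.2] n 124 board mean [-98.7  -2.1] min [-117.  -23.] max [-83.  24.]
px [233.6 225.3] n 75 board mean [-53.5 -18.6] min [-67. -41.] max [-39.  -1.]
px [254.8 230.6] n 82 board mean [ -3.5 -43.1] min [-14. -65.] max [  6. -17.]
[[4.00000000e-01 1.11022302e-16 3.60000000e-02]]
tcp board [-425.8  617. ] 0.1845 to (-104, -60, 0.12) world [ 0.447 -0.151  0.12 ] tool units [-15.7  -19.43   2.17] turn z units 7.65 force [ 0.5 -0.7 -0.7] t 0.1
tcp board [-425.8  617. ] 0.1845 to (-104, -60, 0.037) world [ 0.447 -0.151  0.037] tool units [-15.7  -19.43   4.94] turn z units 7.65 force [ 0.5 -0.7 -0.7] t 0.1
```

```bash
R='-0.8 -0.78 -0.97 0 0 0 0'; 
python3 -m inch '-0.8 -0.78 -0.97 0 0 0 0;-0.8 -0.78 -0.97 0 0 0 0;-0.8 -0.78 -0.97 0 0 0 0;-0.8 -0.78 -0.97 0 0 0 0;-0.8 -0.78 -0.97 0 0 0 0;-0.8 -0.78 -0.97 0 0 0 0;-0.8 -0.78 -0.97 0 0 0 0;-0.8 -0.78 -0.97 0 0 0 0;-0.8 -0.78 -0.97 0 0 0 0;-0.8 -0.78 -0.97 0 0 0 0'
python3 -m inch '-0.8 -0.78 -0.97 0 0 0 0;-0.8 -0.78 -0.97 0 0 0 0;-0.8 -0.78 -0.97 0 0 0 0;-0.8 -0.78 -0.97 0 0 0 0;-0.8 -0.78 -0.97 0 0 0 0;-0.8 -0.78 -0.97 0 0 0 0;-0.8 -0.78 -0.97 0 0 0 0;-0.8 -0.78 -0.97 0 0 0 0;-0.8 -0.78 -0.97 0 0 0 0;-0.8 -0.78 -0.97 0 0 0 0'
python3 -m inch '-0.8 0 0 0 0 0 0.96;-0.8 0 0 0 0 0 0.96;-0.8 0 0 0 0 0 0.96;-0.8 0 0 0 0 0 0.96;-0.8 0 0 0 0 0 0.96;-0.8 0 0 0 0 0 0.96;-0.8 0 0 0 0 0 0.96;-0.8 0 0 0 0 0 0.93;-0.8 0 0 0 0 0 0'
python3 -c "
from loc import *
to(-101,-55,.12);to(-101,-55,.037);print(ctrl.get_obs()['grip_width'])"
```

```text
time_s: 1.35
ee_pos: [0.292, 0.1905, 0.185]
eef_rot: [-3.142, 0.0, 2.887]
force: [1.3, -0.8, -0.1]
grip_width: 0.0094
grip_force: 0.0
time_s: 2.6
ee_pos: [0.445, -0.1501, 0.1848]
eef_rot: [3.142, -0.0, 2.887]
force: [-0.2, 1.6, -0.1]
grip_width: 0.0094
grip_force: 0.0
time_s: 3.72
ee_pos: [0.4447, -0.1489, 0.1848]
eef_rot: [-3.141, -0.0, 1.553]
force: [0.2, 0.2, 0.6]
grip_width: 0.0096
grip_force: 0.0
tcp board [-106.7  -57.9] 0.1848 to (-101, -55, 0.12) world [ 0.45  -0.146  0.12 ] tool units [0.1  0.19 2.16] turn z units 0.0 force [0.2 0.2 0.6] t 3.725
tcp board [-106.7  -57.9] 0.1848 to (-101, -55, 0.037) world [ 0.45  -0.146  0.037] tool units [0.1  0.19 4.93] turn z units 0.0 force [0.2 0.2 0.6] t 3.725
0.009585295704525721
```

```bash
python3 -m inch '-0.8 0 0.19 0.9 0 0 0;-0.8 0 0 0.9 0 0 0;-0.8 0 0 0.9 0 0 0;-0.8 0 0 0.9 0 0 0;-0.8 0 0 0.8 0 0 0;-0.8 0 0 0.5 0 0 0;-0.8 0 0 0 0 0 0'
python3 - <<'E'
from loc import *
to(-101,-55,.037)
c=camera("side");items(c)
cv2.imwrite("pics/s1.png",cv2.resize(c["img"][130:300,130:360],None,fx=3,fy=3,interpolation=cv2.INTER_CUBIC))
E
```

```text
time_s: 4.6
ee_pos: [0.4502, -0.1489, 0.0375]
eef_rot: [-3.14, -0.001, 1.553]
force: [0.4, 0.1, 0.2]
grip_width: 0.0095
grip_force: 0.0
tcp board [-101.3  -57.8] 0.0375 to (-101, -55, 0.037) world [ 0.45  -0.146  0.037] tool units [0.09 0.01 0.02] turn z units 0.01 force [0.4 0.1 0.2] t 4.6
px [217.1 202.9] n 133 board mean [-88.5  69.4] min [-141.   32.] max [-14.  83.]
px [202.2 210.8] n 13 board mean [-128.9   43.6] min [-134.   34.] max [-120.   55.]
px [290.3 212.7] n 45 board mean [96.3  9.2] min [86. -1.] max [107.  20.]
px [214.5 221.8] n 50 board mean [-100.1   -0.6] min [-107.  -26.] max [-94.  27.]
px [233.7 225.5] n 47 board mean [-53.3 -19.5] min [-67. -38.] max [-41.  -7.]
px [254.9 230.7] n 66 board mean [ -3.2 -43.8] min [-12. -62.] max [  4. -17.]
```

View pics/s1.png

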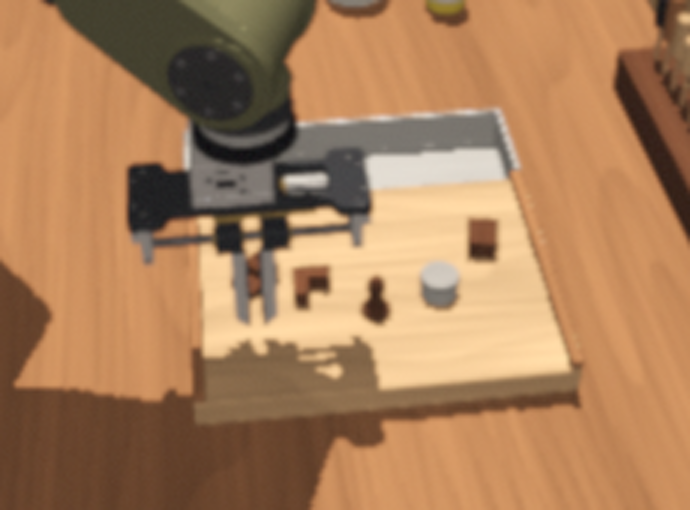

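The view shows the fingers behind the stepped block (crop (240–275, 318)) and clear of the ell at (310,285). I start pushing.

```bash
python3 -m inch '-0.8 0.35 0 0 0 0 0;-0.8 0.35 0 0 0 0 0;-0.8 0.35 0 0 0 0 0;-0.8 0.35 0 0 0 0 0;-0.8 0.35 0 0 0 0 0;-0.8 0.35 0 0 0 0 0;-0.8 0.35 0 0 0 0 0;-0.8 0.35 0 0 0 0 0;-0.8 0.35 0 0 0 0 0'
python3 - <<'E'
from loc import *
to(-101,120,.037)
c=camera("side");cv2.imwrite("pics/s2.png",cv2.resize(c["img"][130:300,130:360],None,fx=3,fy=3,interpolation=cv2.INTER_CUBIC))
E
```

```text
time_s: 5.78
ee_pos: [0.4524, -0.0539, 0.0381]
eef_rot: [3.142, 0.0, 1.552]
force: [-0.4, -0.3, -0.3]
grip_width: 0.0092
grip_force: 0.0
tcp board [-100.9   37.2] 0.0381 to (-101, 120, 0.037) world [0.454 0.029 0.037] tool units [ 2.76 -0.01  0.04] turn z units -0.0 force [-0.4 -0.3 -0.3] t 5.775
```

View pics/s2.png

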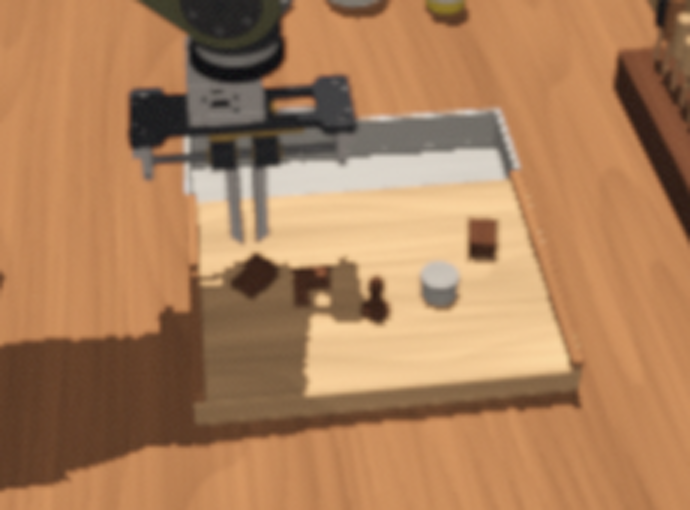

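The stepped block is still at crop (255,275), behind the fingertips at (238–263,240). The fingers seem to have gone over it, so I check the tips' real height.

Run:
```python
from loc import *
c=camera("side");t=camera("top")
items(c)
print("expected TCP px side",proj(c,ctrl.get_obs()["ee_pos"]), "top",proj(t,ctrl.get_obs()["ee_pos"]))
for z in(.032,.038,.05,.06,.07): print(z,tob(cast(c,[[209.3,210],[217.5,209]],z)).round(1).tolist())
P=points(c)
for y in range(190,216,2): print(y,[(round(P[y,x,2],3),int(tob(P[y,x])[0]),int(tob(P[y,x])[1])) for x in (207,209,211,214,217,219)])
```

```text
px [290.4 212.4] n 51 board mean [96.8 10.2] min [86. -4.] max [107.  27.]
px [219.4 226.4] n 476 board mean [-88.9 -18.3] min [-141.  -55.] max [-33.  24.]
px [251.5 231.2] n 117 board mean [-11.7 -44.4] min [-40. -65.] max [  4. -17.]
px [214.4 249.6] n 295 board mean [-106.3  -93.8] min [-142. -126.] max [-69. -76.]
expected TCP px side [[213.36225119 214.1683001 ]] top [[270.07093132 216.35476431]]
0.032 [[-110.4, 60.6], [-88.6, 61.9]]
0.038 [[-110.4, 54.1], [-88.8, 55.4]]
0.05 [[-110.5, 41.1], [-89.2, 42.4]]
0.06 [[-110.6, 30.3], [-89.6, 31.6]]
0.07 [[-110.7, 19.5], [-89.9, 20.8]]
190 [(np.float64(0.13), -112, 26), (np.float64(0.127), -107, 29), (np.float64(0.001), -100, 178), (np.float64(0.808), -115, -776), (np.float64(0.127), -88, 27), (np.float64(0.003), -77, 172)]
192 [(np.float64(0.122), -112, 28), (np.float64(0.121), -108, 28), (np.float64(0.004), -101, 165), (np.float64(0.12), -95, 28), (np.float64(0.117), -88, 31), (np.float64(0.12), -83, 27)]
194 [(np.float64(0.113), -113, 31), (np.float64(0.116), -108, 27), (np.float64(0.003), -101, 157), (np.float64(0.105), -95, 39),
[... 1240 characters left out ...]
.067), -110, 30), (np.float64(0.066), -105, 30), (np.float64(0.032), -97, 67), (np.float64(0.068), -90, 27), (np.float64(0.067), -85, 26)]
210 [(np.float64(0.031), -116, 62), (np.float64(0.062), -111, 28), (np.float64(0.061), -106, 28), (np.float64(0.032), -98, 58), (np.float64(0.028), -90, 62), (np.float64(0.029), -84, 60)]
212 [(np.float64(0.029), -116, 56), (np.float64(0.034), -111, 51), (np.float64(0.032), -106, 52), (np.float64(0.03), -98, 53), (np.float64(0.031), -90, 51), (np.float64(0.029), -85, 52)]
214 [(np.float64(0.029), -117, 48), (np.float64(0.034), -112, 43), (np.float64(0.033), -106, 43), (np.float64(0.031), -99, 44), (np.float64(0.03), -91, 44), (np.float64(0.032), -86, 42)]
```

The range data show the fingertips end at z ≈ 0.060 while the reported TCP z is 0.038. So the real tips sit about 22 mm above the reported TCP, though the xy position agrees. I go back over the block, which they already clear, and lower in steps using the measured tip height.

```bash
python3 -m inch '-0.8 -0.8 0 0 0 0 0;-0.8 -0.8 0 0 0 0 0;-0.8 -0.8 0 0 0 0 0;-0.8 -0.75 0 0 0 0 0;-0.8 0 0 0 0 0 0;-0.8 0 0 0.4 0 0 0;-0.8 0 0 0 0 0 0'
cat > tip.py <<'E'
from loc import *
def tip():
    c=camera("side");P=points(c);t=tob(ctrl.get_obs()["ee_pos"]);b=tob(P)
    m=(np.abs(b[...,0]-t[0])<22)&(b[...,1]<t[1]+12)&(b[...,1]>t[1]-16)&(P[...,2]>.036)&(P[...,2]<.12)
    v,u=np.nonzero(m);print("fingers n",m.sum(),"lowest z",np.sort(P[m][:,2])[:6].round(3),"by",np.median(b[m][:,1]),"bx",b[m][:,0].min(),b[m][:,0].max())
    to(t[0],t[1],.037);return c
if __name__=="__main__": tip()
E
python3 tip.py
```

```text
time_s: 6.8
ee_pos: [0.4499, -0.1481, 0.0249]
eef_rot: [-3.14, -0.001, 1.552]
force: [0.2, 0.1, -0.7]
grip_width: 0.009
grip_force: 0.0
fingers n 233 lowest z [0.044 0.044 0.045 0.048 0.049 0.049] by -66.70111991485302 bx -118.47584202945389 -84.2044333068947
tcp board [-101.2  -57.2] 0.0254 to (np.float64(-101.24552508988809), np.float64(-57.216107768259775), 0.037) world [ 0.45  -0.148  0.037] tool units [ 0.   -0.   -0.39] turn z units 0.0 force [1.  0.4 0.1] t 6.85
```

The tip is about 20 mm above the reported z, so I lower a further 8 mm to put it near 0.037.

```bash
python3 -m inch '-0.8 0 0 0.15 0 0 0;-0.8 0 0 0.13 0 0 0;-0.8 0 0 0 0 0 0'
python3 tip.py
python3 -m inch '-0.8 0.35 0 0 0 0 0;-0.8 0.35 0 0 0 0 0;-0.8 0.35 0 0 0 0 0;-0.8 0.35 0 0 0 0 0;-0.8 0.35 0 0 0 0 0;-0.8 0.35 0 0 0 0 0;-0.8 0.35 0 0 0 0 0'
python3 - <<'E'
from loc import *
c=camera("side");cv2.imwrite("pics/s3.png",cv2.resize(c["img"][130:300,130:360],None,fx=3,fy=3,interpolation=cv2.INTER_CUBIC))
E
```

```text
time_s: 7.22
ee_pos: [0.4504, -0.1489, 0.0173]
eef_rot: [-3.141, -0.0, 1.552]
force: [0.5, 0.1, -0.2]
grip_width: 0.0097
grip_force: 0.0
fingers n 244 lowest z [0.038 0.038 0.038 0.041 0.041 0.041] by -67.35026093045117 bx -117.85848603471011 -83.87237672588279
tcp board [-101.   -57.9] 0.0175 to (np.float64(-100.95627147696179), np.float64(-57.91739540885394), 0.037) world [ 0.45  -0.149  0.037] tool units [ 0.   -0.   -0.65] turn z units -0.0 force [-0.4  0.2  0. ] t 7.275
time_s: 8.15
ee_pos: [0.4519, -0.0748, 0.0176]
eef_rot: [-3.142, 0.0, 1.552]
force: [-0.2, 1.0, -0.3]
grip_width: 0.0091
grip_force: 0.1
```

View pics/s3.png

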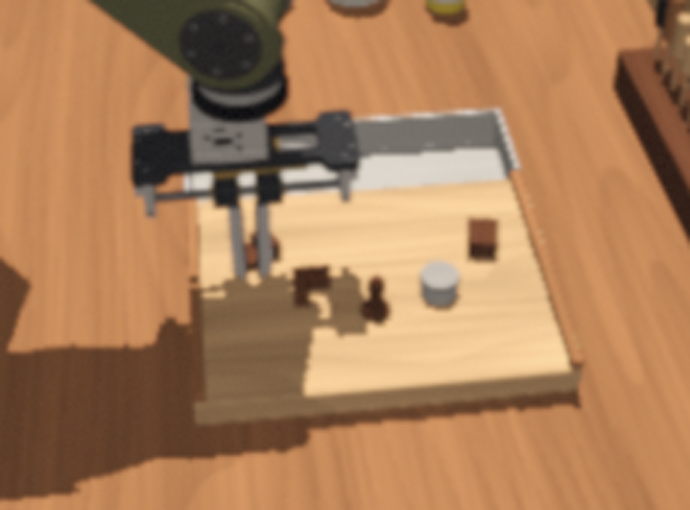

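The stepped block now moves with the fingers, but sits about 8 mm to the +x side (crop (265,248), fingers at 240–265). I back off, shift 7 mm in +x and go on.

```bash
python3 -m inch '-0.8 -0.3 0 0 0 0 0;-0.8 0 0.24 0 0 0 0;-0.8 0.3 0 0 0 0 0;-0.8 0.35 0 0 0 0 0;-0.8 0.35 0 0 0 0 0;-0.8 0.35 0 0 0 0 0;-0.8 0.35 0 0 0 0 0;-0.8 0.35 0 0 0 0 0;-0.8 0.35 0 0 0 0 0;-0.8 0 0 0 0 0 0'
python3 - <<'E'
from loc import *
to(-94,122,.0175)
c=camera("side");cv2.imwrite("pics/s4.png",cv2.resize(c["img"][130:300,130:360],None,fx=3,fy=3,interpolation=cv2.INTER_CUBIC))
E
```

```text
time_s: 9.45
ee_pos: [0.4603, -0.0121, 0.0177]
eef_rot: [-3.142, -0.0, 1.553]
force: [0.3, 0.5, 0.2]
grip_width: 0.0098
grip_force: 0.0
tcp board [-93.7  79.2] 0.0177 to (-94, 122, 0.0175) world [0.461 0.031 0.018] tool units [ 1.43 -0.01  0.01] turn z units 0.0 force [0.3 0.5 0.2] t 9.45
```

View pics/s4.png

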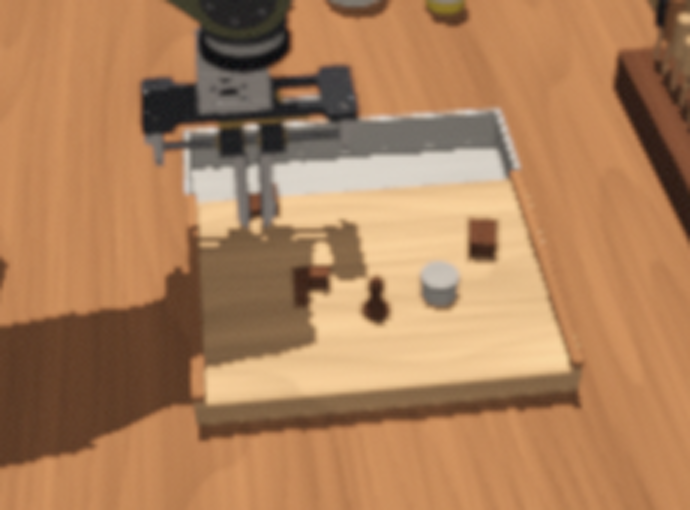

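The block is centred at the edge (crop (257,203)). I push it over, then lift.

```bash
python3 -m inch '-0.8 0.3 0 0 0 0 0;-0.8 0.3 0 0 0 0 0;-0.8 0.3 0 0 0 0 0;-0.8 0.3 0 0 0 0 0;-0.8 0.3 0 0 0 0 0;-0.8 0 0 0 0 0 0;-0.8 0 0 -0.8 0 0 0;-0.8 0 0 -0.8 0 0 0;-0.8 0 0 -0.4 0 0 0'
python3 -m inch '-0.8 -0.9 0.2 0 0 0 0;-0.8 -0.9 0.2 0 0 0 0;-0.8 -0.9 0.2 0 0 0 0;-0.8 -0.9 0.2 0 0 0 0;-0.8 -0.9 0.2 0 0 0 0;-0.8 -0.9 0.3 0 0 0 0;-0.8 -0.6 0 0 0 0 0;-0.8 0 0 0 0 0 0'
cat > st.py <<'E'
from loc import *
for n in("side","top"):
    c=camera(n);P=points(c);b=tob(P);z=P[...,2]*1000;hsv=cv2.cvtColor(c["img"],cv2.COLOR_BGR2HSV)
    m=(hsv[...,1]>70)&(hsv[...,2]<130)&(np.abs(b[...,0])<150)&(b[...,1]>-115)&(b[...,1]<208)&(((b[...,1]<118)&(z>37))|((b[...,1]>=118)&(z>9)))&(z<76)
    k,l,s,ce=cv2.connectedComponentsWithStats(m.astype(np.uint8));print(n)
    for i in range(1,k):
        if s[i,4]>7:q=l==i;print(ce[i].round(),s[i,4],"b",np.median(b[q],0).round(),"x",b[q][:,0].min().round(),b[q][:,0].max().round(),"y",b[q][:,1].min().round(),b[q][:,1].max().round(),"z",z[q].min().round(),z[q].max().round())
E
python3 st.py; python3 -c "
from loc import *
to(-55,-55,.0175)"
```

```text
time_s: 10.62
ee_pos: [0.4616, 0.0321, 0.0787]
eef_rot: [3.14, 0.0, 1.551]
force: [-0.3, -0.3, -0.7]
grip_width: 0.0093
grip_force: 0.0
time_s: 11.62
ee_pos: [0.4963, -0.149, 0.0773]
eef_rot: [-3.141, -0.0, 1.55]
force: [-0.0, 0.5, 0.4]
grip_width: 0.009
grip_force: 0.0
side
[291. 212.] 37 b [97. 13.] x 88.0 107.0 y 10.0 19.0 z 37.0 52.0
[233. 225.] 34 b [-54. -11.] x -66.0 -46.0 y -29.0 -3.0 z 37.0 52.0
[255. 230.] 60 b [ -4. -46.] x -13.0 5.0 y -51.0 -39.0 z 38.0 72.0
[197. 254.] 10 b [-148.  -94.] x -150.0 -148.0 y -111.0 -83.0 z 38.0 44.0
top
[273. 161.] 65 b [97. 32.] x 84.0 113.0 y 14.0 46.0 z 39.0 60.0
[281. 203.] 23 b [-53.  -0.] x -70.0 -42.0 y -7.0 4.0 z 41.0 56.0
[244. 213.] 35 b [-87. 130.] x -110.0 -77.0 y 123.0 141.0 z 20.0 37.0
tcp board [-55.  -55.9] 0.0775 to (-55, -55, 0.0175) world [ 0.496 -0.147  0.018] tool units [0.03 0.   2.  ] turn z units -0.0 force [0.6 0.4 0. ] t 11.725
```

The stepped block is in the tray at board (-87,130). Next is the ell.

```bash
python3 -m inch '-0.8 0 0 0.6 0 0 0;-0.8 0 0 0.6 0 0 0;-0.8 0 0 0.5 0 0 0;-0.8 0 0 0.3 0 0 0;-0.8 0 0 0 0 0 0'
python3 tip.py
python3 -m inch '-0.8 0.3 0 0 0 0 0;-0.8 0.3 0 0 0 0 0;-0.8 0.3 0 0 0 0 0;-0.8 0.3 0 0 0 0 0;-0.8 0.3 0 0 0 0 0;-0.8 0.3 0 0 0 0 0;-0.8 0.3 0 0 0 0 0;-0.8 0 0 0 0 0 0'
python3 st.py; python3 -c "
from loc import *
to(-55,122,.0175)
c=camera('side');cv2.imwrite('pics/s5.png',cv2.resize(c['img'][130:300,130:360],None,fx=3,fy=3,interpolation=cv2.INTER_CUBIC))"
```

```text
time_s: 12.35
ee_pos: [0.4966, -0.1482, 0.0173]
eef_rot: [-3.141, -0.0, 1.552]
force: [-0.9, -0.1, 0.1]
grip_width: 0.0095
grip_force: 0.0
fingers n 257 lowest z [0.038 0.038 0.039 0.04  0.04  0.041] by -65.72542933660111 bx -71.95133924154055 -37.31028891640229
tcp board [-54.6 -56.4] 0.0178 to (np.float64(-54.5873085835335), np.float64(-56.38013410690246), 0.037) world [ 0.497 -0.148  0.037] tool units [-0.    0.   -0.64] turn z units -0.0 force [-0.4  0.5  0.3] t 12.4
time_s: 13.4
ee_pos: [0.498, -0.0848, 0.0176]
eef_rot: [-3.142, -0.0, 1.552]
force: [-0.4, 0.3, 0.2]
grip_width: 0.0093
grip_force: 0.0
side
[290. 211.] 45 b [98. 14.] x 89.0 107.0 y 9.0 28.0 z 38.0 51.0
[232. 215.] 24 b [-54.  19.] x -60.0 -49.0 y -1.0 38.0 z 37.0 70.0
[241. 214.] 9 b [-31.  22.] x -33.0 -30.0 y 16.0 24.0 z 37.0 51.0
[255. 230.] 85 b [ -3. -44.] x -13.0 10.0 y -53.0 -33.0 z 37.0 72.0
[197. 243.] 45 b [-148.  -63.] x -150.0 -146.0 y -108.0 -22.0 z 37.0 44.0
top
[273. 161.] 65 b [98. 32.] x 85.0 113.0 y 14.0 46.0 z 38.0 58.0
[244. 213.] 35 b [-88. 133.] x -109.0 -76.0 y 123.0 141.0 z 23.0 36.0
tcp board [-54.6   6.5] 0.0177 to (-55, 122, 0.0175) world [0.5   0.03  0.018] tool units [ 3.85 -0.01  0.01] turn z units 0.0 force [-0.1 -0.3  0.7] t 13.5
```

View pics/s5.png

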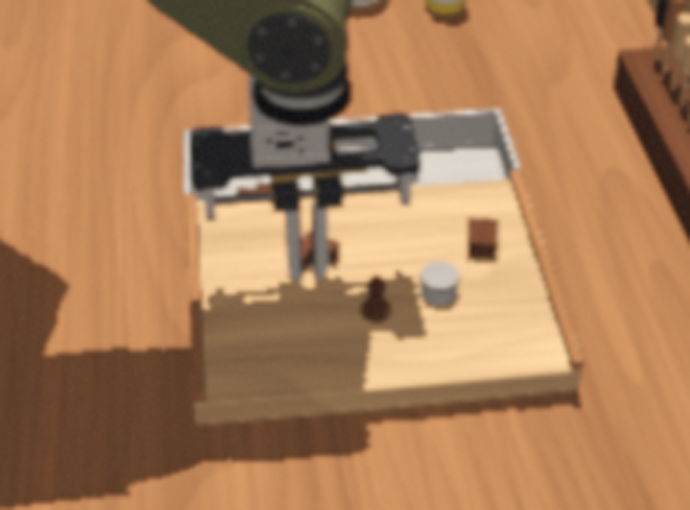

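The ell moves but has drifted to the +x side (crop (305–338,250)), and the stepped block shows above the edge at (255,188), so it may be leaning. I recentre 9 mm in +x and go on.

```bash
python3 -m inch '-0.8 -0.3 0 0 0 0 0;-0.8 0 0.3 0 0 0 0;-0.8 0.3 0 0 0 0 0;-0.8 0.3 0 0 0 0 0;-0.8 0.3 0 0 0 0 0;-0.8 0.3 0 0 0 0 0;-0.8 0.3 0 0 0 0 0;-0.8 0.3 0 0 0 0 0;-0.8 0.3 0 0 0 0 0;-0.8 0 0 0 0 0 0'
python3 - <<'E'
from loc import *
to(-45,122,.0175)
# offcut pixels around the fingers, in the side view, cast on piece mid height
c=camera("side");hsv=cv2.cvtColor(c["img"],cv2.COLOR_BGR2HSV);P=points(c);b=tob(P)
m=(np.abs(b[...,0]+45)<45)&(b[...,1]>40)&(b[...,1]<116)&(P[...,2]>.036)&(P[...,2]<.053)
v,u=np.nonzero(m)
for r in sorted(set(v)): print(r,[(x,int(b[r,x,0]),int(b[r,x,1]),int(1000*P[r,x,2]),int(hsv[r,x,1]),int(hsv[r,x,2])) for x in u[v==r]])
E
```

```text
time_s: 14.8
ee_pos: [0.508, -0.0311, 0.0176]
eef_rot: [-3.142, -0.0, 1.552]
force: [-0.7, 0.3, -0.7]
grip_width: 0.0095
grip_force: 0.0
tcp board [-45.7  61.1] 0.0176 to (-45, 122, 0.0175) world [0.51  0.03  0.018] tool units [2.03 0.02 0.  ] turn z units 0.0 force [-0.7  0.3 -0.7] t 14.8
193 [(np.int64(233), -43, 101, 49, 47, 175)]
194 [(np.int64(232), -46, 98, 48, 99, 126), (np.int64(233), -43, 99, 47, 103, 143), (np.int64(234), -40, 97, 49, 88, 133), (np.int64(235), -38, 95, 50, 68, 102)]
195 [(np.int64(232), -46, 94, 48, 119, 120), (np.int64(233), -43, 94, 48, 143, 132), (np.int64(234), -41, 89, 52, 136, 120), (np.int64(235), -38, 94, 47, 94, 92)]
196 [(np.int64(232), -46, 89, 49, 116, 117), (np.int64(233), -44, 88, 49, 145, 128), (np.int64(234), -41, 91, 46, 143, 116), (np.int64(235), -39, 86, 51, 93, 88)]
197 [(np.int64(232), -47, 86, 48, 111, 108), (np.int64(233), -44, 83, 50, 146, 115), (np.int64(234), -42, 84, 49, 141, 105), (np.int64(235), -39, 85, 48, 94, 84)]
198 [(np.int64(233), -44, 83, 47, 147, 80), (np.int64(234), -42, 82, 47, 132, 77), (np.int64(235), -39, 81, 48, 7
[... 1588 characters left out ...]
), -50, 50, 48, 100, 191), (np.int64(236), -40, 52, 45, 81, 141), (np.int64(237), -37, 50, 47, 30, 118), (np.int64(238), -35, 49, 47, 46, 134), (np.int64(239), -32, 51, 45, 78, 170), (np.int64(240), -29, 50, 46, 94, 204)]
207 [(np.int64(229), -58, 50, 46, 43, 124), (np.int64(230), -56, 50, 45, 38, 122), (np.int64(231), -53, 50, 45, 66, 142), (np.int64(232), -50, 53, 42, 99, 191), (np.int64(236), -40, 52, 42, 85, 144), (np.int64(237), -37, 51, 42, 44, 122), (np.int64(238), -35, 49, 44, 65, 138)]
208 [(np.int64(230), -56, 51, 41, 58, 124), (np.int64(231), -53, 52, 39, 78, 140), (np.int64(232), -50, 54, 38, 102, 192), (np.int64(236), -40, 53, 37, 96, 152), (np.int64(237), -37, 50, 40, 70, 124)]
```

The ell is now centred (x -64 to -24), with both arm tips against the fingers. I push it over the edge and go on well past it.

```bash
python3 -m inch '-0.8 0.3 0 0 0 0 0;-0.8 0.3 0 0 0 0 0;-0.8 0.3 0 0 0 0 0;-0.8 0.3 0 0 0 0 0;-0.8 0.3 0 0 0 0 0;-0.8 0.3 0 0 0 0 0;-0.8 0.3 0 0 0 0 0;-0.8 0.3 0 0 0 0 0;-0.8 0.3 0 0 0 0 0;-0.8 0 0 0 0 0 0'
python3 -m inch '-0.8 0 0 -0.9 0 0 0;-0.8 0 0 -0.9 0 0 0;-0.8 -0.9 0.9 -0.2 0 0 0;-0.8 -0.9 0.9 0 0 0 0;-0.8 -0.9 0.9 0 0 0 0;-0.8 -0.9 0.9 0 0 0 0;-0.8 -0.5 0.9 0 0 0 0;-0.8 0 0.4 0 0 0 0;-0.8 0 0 0 0 0 0'
python3 st.py
python3 - <<'E'
from loc import *
to(98,-15,.0175)
P=points(camera("top"));b=tob(P)
for x0 in(-90,-45):
    for y in range(122,180,6):
        m=(np.abs(b[...,0]-x0)<9)&(np.abs(b[...,1]-y)<4);print(x0,y,(1000*np.sort(P[m][:,2])).round().astype(int)[-8:])
E
```

```text
time_s: 16.1
ee_pos: [0.5095, 0.0499, 0.0176]
eef_rot: [-3.142, 0.0, 1.552]
force: [-0.2, 0.7, 0.7]
grip_width: 0.0095
grip_force: 0.0
time_s: 17.23
ee_pos: [0.6542, -0.0768, 0.0771]
eef_rot: [-3.141, -0.0, 1.551]
force: [-0.7, -0.5, -1.6]
grip_width: 0.0094
grip_force: 0.0
side
[232. 192.] 15 b [-43. 125.] x -49.0 -38.0 y 120.0 132.0 z 24.0 38.0
[290. 212.] 42 b [97. 14.] x 88.0 107.0 y 8.0 22.0 z 38.0 53.0
[314. 227.] 45 b [145. -44.] x 142.0 150.0 y -73.0 -18.0 z 38.0 45.0
[255. 230.] 77 b [ -3. -45.] x -13.0 10.0 y -53.0 -33.0 z 37.0 73.0
[196. 243.] 52 b [-148.  -63.] x -150.0 -146.0 y -113.0 -10.0 z 38.0 44.0
top
[243. 204.] 27 b [-54. 135.] x -91.0 -37.0 y 128.0 141.0 z 20.0 41.0
[307. 231.] 12 b [-149.  -93.] x -150.0 -146.0 y -113.0 -77.0 z 38.0 47.0
tcp board [100.8  18.5] 0.0774 to (98, -15, 0.0175) world [ 0.65  -0.11   0.018] tool units [-1.12 -0.09  2.  ] turn z units -0.0 force [ 0.2 -0.1 -0.1] t 17.325
-90 122 []
-90 128 []
-90 134 [26 32 35]
-90 140 [ 0  3 26 31 32 33 35 35]
-90 146 [ 1  2  4  5  5  7  8 11]
-90 152 [ 3  4  5  5  7  8  8 11]
-90 158 [-1  0  1  1  2  3  4  7]
-90 164 [-2  1  1  2  3  6  6  9]
-90 170 [-1  3  3  5  6  6  7  9]
-90 176 [ 4  4  5  5  6  6  7 10]
-45 122 []
-45 128 [20 24 27 30 31 34 38 41]
-45 134 [28 30 31 36 37 38 39 39]
-45 140 [ 1  5  5  5  7  8 10 11]
-45 146 [ 1  1  5  5  7  8 10 11]
-45 152 [-2 -1  0  2  4  7  8  9]
-45 158 [3 4 4 4 6 7 7 8]
-45 164 [-1  0  2  6  7  8 10 10]
-45 170 [ 2  3  4  6  7  7  8 13]
-45 176 [2 3 4 6 7 7 8 9]
```

Both pieces are in the tray but seem to be standing on edge against the board (tops about 35–40 mm). I do the block first, then tip them over.

```bash
python3 -m inch '-0.8 -0.6 -0.08 0 0 0 0;-0.8 -0.6 0 0 0 0 0;-0.8 0 0 0.6 0 0 0;-0.8 0 0 0.6 0 0 0;-0.8 0 0 0.5 0 0 0;-0.8 0 0 0.3 0 0 0;-0.8 0 0 0 0 0 0'
python3 tip.py
python3 -m inch '-0.8 0.3 0 0 0 0 0;-0.8 0.3 0 0 0 0 0;-0.8 0.3 0 0 0 0 0;-0.8 0.3 0 0 0 0 0;-0.8 0.3 0 0 0 0 0;-0.8 0.3 0 0 0 0 0;-0.8 0 0 0 0 0 0'
cat > around.py <<'E'
from loc import *
t=tob(ctrl.get_obs()["ee_pos"]);print(t.round(1))
c=camera("side");P=points(c);b=tob(P)
hsv=cv2.cvtColor(c["img"],cv2.COLOR_BGR2HSV)
m=(np.abs(b[...,0]-t[0])<45)&(b[...,1]>t[1]+4)&(b[...,1]<118)&(P[...,2]>.036)&(P[...,2]<.053)&(hsv[...,2]<160)
print(m.sum(),"x",np.percentile(b[m][:,0],[0,5,50,95,100]).round(),"y",np.percentile(b[m][:,1],[0,5,50,95,100]).round())
E
python3 around.py
```

```text
time_s: 18.25
ee_pos: [0.6508, -0.1121, 0.0168]
eef_rot: [-3.14, -0.0, 1.552]
force: [0.4, -1.3, 0.3]
grip_width: 0.0098
grip_force: 0.0
fingers n 294 lowest z [0.036 0.038 0.038 0.038 0.039 0.04 ] by -26.03674768291352 bx 80.94415002891581 116.8608428736456
tcp board [ 99.  -17.3] 0.0176 to (np.float64(99.01760231513785), np.float64(-17.346321482193936), 0.037) world [ 0.651 -0.112  0.037] tool units [-0.   -0.   -0.65] turn z units 0.0 force [ 0.2 -0.9 -0.1] t 18.3
time_s: 19.18
ee_pos: [0.6521, -0.0577, 0.0176]
eef_rot: [-3.141, -0.0, 1.552]
force: [0.7, -1.3, 0.1]
grip_width: 0.0093
grip_force: 0.0
[98.9 37.2]
29 x [ 85.  85. 102. 109. 110.] y [46. 46. 63. 76. 77.]
```

```bash
python3 -m inch '-0.8 0.4 0 0 0 0 0;-0.8 0.5 0 0 0 0 0;-0.8 0.7 0 0 0 0 0;-0.8 0.7 0 0 0 0 0;-0.8 0.7 0 0 0 0 0;-0.8 0.5 0 0 0 0 0;-0.8 0 0 0 0 0 0'
python3 -m inch '-0.8 0 0 -0.9 0 0 0;-0.8 0 0 -0.9 0 0 0;-0.8 0 0 -0.9 0 0 0;-0.8 -0.9 0 0 0 0 0;-0.8 -0.9 0 0 0 0 0;-0.8 -0.9 0 0 0 0 0;-0.8 -0.9 0 0 0 0 0;-0.8 -0.9 0 0 0 0 0;-0.8 -0.9 0 0 0 0 0;-0.8 0 0 0 0 0 0'
cat > tray.py <<'E'
from loc import *
for n in("top","side"):
    c=camera(n);P=points(c);b=tob(P);z=P[...,2]*1000;hsv=cv2.cvtColor(c["img"],cv2.COLOR_BGR2HSV)
    m=(hsv[...,1]>70)&(hsv[...,2]<150)&(np.abs(b[...,0])<148)&(b[...,1]>112)&(b[...,1]<206)&(z>9)&(z<60)
    k,l,s,ce=cv2.connectedComponentsWithStats(m.astype(np.uint8));print(n)
    for i in range(1,k):
        if s[i,4]>3:q=l==i;print(ce[i].round(),s[i,4],"x",b[q][:,0].min().round(),b[q][:,0].max().round(),"y",b[q][:,1].min().round(),b[q][:,1].max().round(),"z",np.percentile(z[q],[5,50,95]).round())
    x0,y0,x1,y1=(215,135,325,240) if n=="top" else (180,155,330,275)
    cv2.imwrite(f"pics/tray_{n}.png",cv2.resize(c["img"][y0:y1,x0:x1],(400,600*400//600 if 0 else int((y1-y0)*400/(x1-x0)))))
a,b=[cv2.imread(f"pics/tray_{n}.png") for n in("top","side")]
h=max(a.shape[0],b.shape[0]);pad=lambda i:cv2.copyMakeBorder(i,0,h-i.shape[0],0,0,cv2.BORDER_CONSTANT)
import sys;cv2.imwrite(sys.argv[1],np.hstack([pad(a),pad(b)]))
to(-45,95,.0175)
E
python3 tray.py pics/t1.png; python3 st.py | grep -v tray
```

```text
time_s: 20.1
ee_pos: [0.6551, 0.0479, 0.0194]
eef_rot: [3.139, 0.0, 1.553]
force: [-1.7, -3.7, 10.4]
grip_width: 0.0093
grip_force: 5.1
time_s: 21.35
ee_pos: [0.6509, -0.1164, 0.0985]
eef_rot: [-3.141, 0.0, 1.55]
force: [-0.9, 0.3, -0.0]
grip_width: 0.0094
grip_force: 0.0
top
[240. 162.] 37 x 83.0 109.0 y 143.0 158.0 z [30. 36. 42.]
[244. 207.] 87 x -108.0 -33.0 y 121.0 141.0 z [19. 29. 37.]
side
[280. 184.] 80 x 85.0 109.0 y 139.0 160.0 z [14. 34. 39.]
[233. 192.] 18 x -49.0 -36.0 y 119.0 134.0 z [27. 34. 38.]
[215. 193.] 27 x -105.0 -77.0 y 121.0 135.0 z [26. 30. 32.]
tcp board [ 99.  -19.7] 0.0985 to (-45, 95, 0.0175) world [0.509 0.003 0.018] tool units [ 3.82 -4.8   2.7 ] turn z units -0.0 force [ 0.7  0.2 -0.6] t 21.45
side
[280. 185.] 62 b [ 94. 143.] x 84.0 106.0 y 139.0 157.0 z 14.0 41.0
[232. 192.] 13 b [-44. 124.] x -47.0 -39.0 y 118.0 134.0 z 28.0 41.0
[255. 231.] 64 b [ -3. -46.] x -13.0 5.0 y -56.0 -38.0 z 37.0 72.0
[317. 239.] 50 b [145. -86.] x 142.0 150.0 y -110.0 -54.0 z 37.0 44.0
[197. 247.] 38 b [-148.  -74.] x -150.0 -146.0 y -113.0 -42.0 z 38.0 44.0
top
[240. 162.] 33 b [ 93. 151.] x 82.0 105.0 y 143.0 159.0 z 28.0 44.0
[244. 207.] 77 b [-69. 131.] x -109.0 -37.0 y 123.0 141.0 z 17.0 44.0
```

View pics/t1.png

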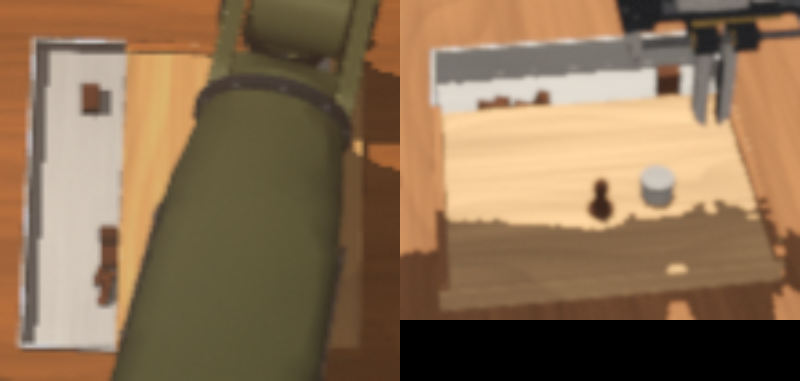

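The last view shows all three in the tray. The block stands upright mid-tray (left half, (92,98)), and the ell and stepped stand on edge against the board ((107,245), (104,285)). Pawn and tin are unmoved. I tip the block flat by nudging its top, then do the same with the other two.

```bash
python3 -m inch '-0.8 0.8 -0.1 0 0 0 0;-0.8 0.8 0 0 0 0 0;-0.8 0.8 0 0 0 0 0;-0.8 0.8 0 0 0 0 0;-0.8 0.8 0 0 0 0 0;-0.8 0 0 0.8 0 0 0;-0.8 0 0 0.8 0 0 0;-0.8 0 0 0.7 0 0 0;-0.8 0 0 0.3 0 0 0;-0.8 0 0 0 0 0 0'
python3 -c "
from loc import *
to(96,157,.0145)"
python3 -m inch '-0.8 0.3 0 0.15 0 0 0;-0.8 0.3 0 0.05 0 0 0;-0.8 0.25 0 0 0 0 0;-0.8 0.25 0 0 0 0 0;-0.8 0.25 0 0 0 0 0;-0.8 0.25 0 0 0 0 0;-0.8 0.25 0 0 0 0 0;-0.8 0 0 0 0 0 0'
python3 -m inch '-0.8 0 0 -0.9 0 0 0;-0.8 0 0 -0.9 0 0 0;-0.8 -0.8 -0.9 0 0 0 0;-0.8 -0.8 -0.9 0 0 0 0;-0.8 0 -0.9 0 0 0 0;-0.8 0 -0.9 0 0 0 0;-0.8 0 -0.9 0 0 0 0;-0.8 0 0 0 0 0 0'
python3 tray.py pics/t2.png
```

```text
time_s: 22.8
ee_pos: [0.6502, 0.0048, 0.0204]
eef_rot: [-3.141, -0.0, 1.552]
force: [-0.7, -0.1, 0.4]
grip_width: 0.0093
grip_force: 0.0
tcp board [95.9 99.6] 0.0204 to (96, 157, 0.0145) world [0.651 0.062 0.014] tool units [1.91 0.   0.2 ] turn z units -0.0 force [-0.7 -0.1  0.4] t 22.8
time_s: 23.8
ee_pos: [0.6514, 0.0607, 0.0146]
eef_rot: [3.142, -0.0, 1.552]
force: [0.2, -0.8, 0.2]
grip_width: 0.0094
grip_force: 0.0
time_s: 24.8
ee_pos: [0.5148, 0.0146, 0.069]
eef_rot: [3.141, 0.0, 1.551]
force: [0.7, 0.3, 1.1]
grip_width: 0.0094
grip_force: 0.0
top
[232. 162.] 69 x 83.0 109.0 y 162.0 200.0 z [17. 22. 29.]
side
[278. 181.] 87 x 85.0 110.0 y 157.0 198.0 z [12. 21. 24.]
[233. 192.] 20 x -49.0 -35.0 y 119.0 132.0 z [29. 35. 38.]
[215. 193.] 33 x -108.0 -74.0 y 123.0 140.0 z [25. 29. 32.]
tcp board [-38.2 106.9] 0.0691 to (-45, 95, 0.0175) world [0.509 0.003 0.018] tool units [-0.4  -0.23  1.72] turn z units -0.0 force [-1.4 -0.2 -0.2] t 24.9
```

The block is flat now. Next the ell, nudging its protruding top.

```bash
python3 -m inch '-0.8 -0.4 -0.15 0.6 0 0 0;-0.8 0 0 0.6 0 0 0;-0.8 0 0 0.5 0 0 0;-0.8 0 0 0.1 0 0 0;-0.8 0 0 0.03 0 0 0;-0.8 0 0 0 0 0 0'
python3 -m inch '-0.8 0.25 0 0 0 0 0;-0.8 0.25 0 0 0 0 0;-0.8 0.25 0 0 0 0 0;-0.8 0.25 0 0 0 0 0;-0.8 0.25 0 0 0 0 0;-0.8 0.25 0 0 0 0 0;-0.8 0 0 0 0 0 0'
python3 -m inch '-0.8 0 0 -0.9 0 0 0;-0.8 0 0 -0.9 0 0 0;-0.8 -0.8 -0.7 0 0 0 0;-0.8 -0.8 -0.8 0 0 0 0;-0.8 0 0 0 0 0 0'
python3 tray.py pics/t3.png
```

```text
time_s: 25.65
ee_pos: [0.5112, 0.0029, 0.0143]
eef_rot: [3.141, 0.0, 1.552]
force: [-0.2, -0.5, -0.4]
grip_width: 0.0092
grip_force: 0.0
time_s: 26.52
ee_pos: [0.5116, 0.0483, 0.0137]
eef_rot: [-3.142, -0.0, 1.552]
force: [0.6, -0.1, 0.0]
grip_width: 0.0095
grip_force: 0.0
time_s: 27.15
ee_pos: [0.4648, -0.0004, 0.0679]
eef_rot: [-3.142, 0.0, 1.55]
force: [0.3, 1.0, -0.0]
grip_width: 0.0094
grip_force: 0.0
top
[232. 162.] 69 x 83.0 109.0 y 162.0 199.0 z [16. 21. 27.]
[243. 213.] 7 x -95.0 -84.0 y 130.0 141.0 z [25. 28. 31.]
side
[278. 181.] 87 x 85.0 109.0 y 157.0 206.0 z [12. 21. 24.]
[222. 192.] 78 x -108.0 -45.0 y 124.0 164.0 z [19. 23. 31.]
tcp board [-88.1  92. ] 0.068 to (-45, 95, 0.0175) world [0.509 0.003 0.018] tool units [0.1  1.44 1.69] turn z units -0.0 force [-0.  -0.3 -0.8] t 27.25
```

The ell now lies flat. The stepped block rests on its long side on the tray floor, with its top near 30 mm, below the board. I retreat and do a final check.

```bash
python3 -m inch '-0.8 0 0 -0.9 0 0 0;-0.8 0 0 -0.9 0 0 0;-0.8 0.9 -0.4 -0.9 0 0 0;-0.8 0.9 -0.4 -0.9 0 0 0;-0.8 0.9 -0.4 0 0 0 0;-0.8 0.9 -0.4 0 0 0 0;-0.8 0.9 -0.4 0 0 0 0;-0.8 0.9 -0.4 0 0 0 0;-0.8 0.9 -0.4 0 0 0 0;-0.8 0 0 0 0 0 0'
python3 tray.py pics/t4.png; python3 st.py
python3 - <<'E'
from loc import *
for n in("top","side"):
    a=dict(np.load(f"{n}0.npz"));c=camera(n);P=points(a);b=tob(P)
    r=[]
    for im in(a["img"],c["img"]):
        h=cv2.cvtColor(im,cv2.COLOR_BGR2HSV);m=(h[...,1]<60)&(np.abs(b[...,0]-52)<40)&(np.abs(b[...,1])<70)
        v,u=np.nonzero(m);r.append((len(u),u.mean().round(2),v.mean().round(2)))
    print(n,"tin px before/after",r)
    x0,y0,x1,y1=(100,80,200,250) if n=="top" else (170,95,290,140)
    print("left-bystander diff px",(cv2.absdiff(a["img"],c["img"])[y0:y1,x0:x1].max(2)>60).sum())
E
```

```text
time_s: 28.5
ee_pos: [0.3851, 0.193, 0.1758]
eef_rot: [3.142, -0.0, 1.555]
force: [0.5, -0.6, -0.3]
grip_width: 0.0095
grip_force: 0.0
top
[232. 162.] 69 x 83.0 109.0 y 162.0 196.0 z [15. 20. 28.]
[241. 208.] 86 x -109.0 -42.0 y 123.0 168.0 z [17. 24. 35.]
[248. 224.] 20 x -144.0 -112.0 y 114.0 119.0 z [25. 31. 37.]
side
[278. 181.] 84 x 85.0 109.0 y 159.0 206.0 z [12. 21. 24.]
[222. 192.] 94 x -108.0 -45.0 y 122.0 165.0 z [19. 23. 31.]
[198. 197.] 9 x -144.0 -130.0 y 115.0 120.0 z [29. 30. 33.]
[207. 197.] 5 x -119.0 -111.0 y 112.0 116.0 z [28. 31. 33.]
tcp board [-172.3  281.3] 0.1757 to (-45, 95, 0.0175) world [0.509 0.003 0.018] tool units [-6.21  4.24  5.28] turn z units 0.01 force [-0.4 -1.6  1.1] t 28.6
side
[278. 181.] 86 b [ 96. 171.] x 84.0 109.0 y 157.0 206.0 z 9.0 25.0
[220. 192.] 71 b [-77. 136.] x -108.0 -46.0 y 122.0 161.0 z 16.0 32.0
[195. 198.] 17 b [-147.  102.] x -149.0 -144.0 y 85.0 122.0 z 27.0 44.0
[255. 230.] 73 b [ -4. -45.] x -13.0 7.0 y -53.0 -34.0 z 37.0 72.0
top
[233. 162.] 64 b [ 96. 177.] x 82.0 108.0 y 162.0 195.0 z 11.0 31.0
[292. 190.] 30 b [ -7. -37.] x -15.0 7.0 y -50.0 -28.0 z 38.0 73.0
[241. 208.] 81 b [-72. 139.] x -109.0 -44.0 y 123.0 168.0 z 13.0 36.0
top tin px before/after [(55, np.float64(287.53), np.float64(173.78)), (55, np.float64(287.53), np.float64(173.78))]
left-bystander diff px 1124
side tin px before/after [(143, np.float64(276.08), np.float64(223.69)), (144, np.float64(276.05), np.float64(223.62))]
left-bystander diff px 120
```

```bash
python3 -c "
from station import ticket
print(ticket.hand_in())"
```

```text
the job is handed in; nothing more can be done
None
```

I swept all three offcuts into the catch tray and handed the job in at about 28.6 s; block and ell lie flat, the stepped block rests on its long side against the board edge, pawn and tin measured unmoved, and the other bench items got no conclusive check.

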